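Clip a hooked check weight onto a load-cell pin

TASK

Take the hooked check weight from the balance pan and push its mouth down over the load cell's pin until the pin is fully home against the seat and the sprung latch has flipped shut behind it. Then pull gently upward until the latch bears on the pin, to prove it holds, and lower the weight again so that it hangs freely from the pin. Never load the stand with more than 20 N, and leave the beaker, the jar and the plain brass weight where they are.

Things in the scene. Friction and masses are not known exactly. Their poses are not given: they have to be found in the camera images.
- hook: hooked check weight, steel, about 0.5 kg, upright on the pan. Origin: centre of its underside, z up. A round weight (66 diameter, 32 high) carries an upside-down hook, 14 thick, in its x-z plane: back limb x -21 to -11, z 32 to 142; bridge x -21 to 21, z 130 to 142; nose x 11 to 21, hanging down to z 90. The 22 wide throat between limb and nose opens downward. All in mm
- nose_tip (a point): middle of the nose's lower end (hook x 16, z 90 mm). Between it and the top of the round weight (z 32) a 58 mm gap faces hook +x: the pin comes in sideways through this gap from the +x side; then, as the weight is lowered, the pin runs up the throat, past the latch, to the seat
- hook_seat (a point): where the pin's axis lies when the pin is fully home in the throat: on the weight's axis, 124 mm above the underside (axes as the hook)
- hook_grip (a point): point to grip, on the axis of a plain rectangular stem above the bridge: 22 mm along hook x, 14 along y, from 142 to 182 mm above the underside. This point is at 164, so 22 mm above the bridge's top face, on which fingertips can bear
- latch (a joint): sprung brass latch across the throat, hinged in the nose at hook x 11, z 96 mm, 20 mm long, reaching to the back limb. 0 rad = shut (cannot swing downward), up to 1.4 as its tip swings up into the throat. The pin needs about 4 to 9 N to push past; the latch flips shut when the pin is about 6 mm short of home. Once shut, the weight can rise about 20 mm before the latch bears on the pin
- tongue: the moving tongue of that latch, 20 x 10 x 4 mm; origin on its hinge, the tongue runs to its own -x
- stand: load-cell stand, fixed: base plate 130 (x) x 200 (y) x 14 mm, y -55 to 145; steel post 22 diameter, 220 high, at y 105. Origin: on the bench under the middle of the pin's hanging length, z up. A clamp on the post, set by hand, holds the load cell and its pin; it does not slip. The load cell gives about 1 mm per 10 N, up or down, and is spoilt by more than 20 N
- pin_line (a point): mid-range point, 168 mm above the bench, straight above or below the middle of the pin (a point of the stand, NOT the measured pin). The level steel pin, 12 mm diameter, runs along the stand's y between two collars (22 diameter) at y +30 and -30 mm; its axis may lie anywhere from 150 to 186 mm above the bench, as the clamp was set
- balance: white top-loading balance, fixed, 200 x 190 mm; origin on the bench under its centre; teal pan 150 x 170 mm, centred 15 mm to +x, its top 70 mm above the bench
- beaker: glass beaker, 66 diameter, 85 high, origin at centre of underside; leave alone
- jar: amber glass jar, 60 diameter, 80 high, origin at centre of underside; leave alone
- plain_weight: plain brass weight with a knob, no hook, 40 diameter, 50 high, origin at centre of underside; leave alone
Not all that is in view belongs to the job. What is meant by the hook is not blue, and is the smaller of those in its own colour.

How it is judged:
By the outcome, as a careful person would: the job done as asked, in the order asked, and still so for the second after the job is handed in, with the robot touching nothing.
It also fails if it takes over 64 s, if anything falls off the work surface, if the arm or the gripper's body presses on something with over 40 N, if the wrist force passes 120 N, or if a joint passes its speed limit or range.

ROBOT

A 7-joint arm with a two-finger parallel gripper is mounted at the origin on the work surface. World frame = base frame: x ahead of the robot, y to its left, z up, the work surface at z = 0. Lengths are in m, angles in rad, forces in N, time in s.
With the tool pointing down it reaches from about 0.425 to 1.025 m from the base axis. Payload 9.4 kg.
Tool frame: the origin (TCP) lies at the very end of the fingers, on their centre line; the grasp point (between the pads) lies 19 mm behind it; z points along the fingers, y is the direction in which the jaws open and shut (so a half turn about z gives the same grasp; the last joint's range is limited). The gripper opens to 93 mm and grips with 3 to 60 N. Pads are 15 mm wide; open, the fingers measure 128 mm over their backs; the gripper's body (75 mm by 188 mm) begins 65 mm behind the grasp point.
Start: joints at [-1.392, 0.599, -0.003, 1.599, 0.002, 0.943, -0.08], TCP at [0.183, 0.701, 0.219] pointing down, gripper open.
Joint ranges: [-2.57, 2.57], [-0.35, 1.97], [-1.29, 1.29], [0.11, 2.56], [-1.05, 4.19], [0.11, 1.86], [-2.63, 2.63]. Speed limits (rad/s): [2.22, 2.22, 3.01, 3.01, 3.14, 3.14, 3.14].

INTERFACE

Orientations are given as a unit quaternion [x, y, z, w].
In Python, from rig import manip gives the robot as it stands.
- The arm moves only by the shell command python3 -m jog 'ROWS'. ROWS is JSON, a list of rows, each a list of 3 entries, a list of its own where there are three numbers: the shift along the world's x, y, z in mm, then the turn about the world's z in degrees, then the closure, from 0 (fully open) to 1 (shut). In form: [[[dx, dy, dz], turn, grip], ...]. A call has 1 to 12 rows; each row shifts and turns the commanded pose from where the row before left it; what a row does not reach is not made up. A row lasts 1/10 s, in which the tool goes at most 50 mm and 8.59 degrees, less where a joint would pass 70% of its speed; a pose out of reach is approached as far as the arm can. A call is refused whole if a number of a shift passes 50 or a number of a turn 8.59, either way. A call with a gripper value outside its range is refused whole. The fingers move at their own pace and stop on an object; the grip force is fixed at half the most. Time passes only in rows, so rows that do not move let the fingers close. It gives the time, the measured TCP pose, the force and the opening at its end, in the units of the state.
- manip.get_state(): the state, without advancing time (a new reading comes with each control period).
- manip.get_image(name): name is "scene" or "top" or "wrist"; returns the picture (480x640x3 uint8, red, green, blue); there is no depth.
- manip.camera_model(name): a dict with "fx", "fy", "cx", "cy" (pixels), "dist_coeffs" ([k1, k2, p1, p2, k3] as OpenCV has them; the pictures are not rectified), "camera_from_world" (4x4, takes a point from world to camera coordinates). Camera axes: x right, y down, z forward; pixel columns grow to the right and rows downward; lengths in m; the calibration is good to about 2 mm. A picture is of the moment at which its call begins: read the wrist's pose just before it. camera_model takes no time and is no camera call; for the wrist camera it gives the pose at the moment of the call.
- manip.hand_in(): hands the job in, once; it reports no verdict.
The state is a dict: "time": time; "joints": joint angles; "dq": joint speeds; "joint_torque": joint torques, N m; "tcp_pos": TCP position; "orientation": TCP orientation; "wrist_force": force on the tool from outside, world axes, zero at the start; "wrist_torque": the same for the moment, N m; "width": finger opening in m.
Only numpy, scipy, OpenCV 4.12 (cv2) and the standard library are available. Lean on these libraries where they do the work, as an engineer would, in place of code of your own. Each camera call takes 0.05 s, during which the arm holds its last target. There are 200 camera calls.

## Working session

There is one attempt and no reset: what is moved stays moved. The work goes in short steps, Python scripts to look and compute and a shell command to move; the robot and the scene stay as the last step left them, time stands still between calls to the robot, and variables do not carry over. Pictures are saved under pics/ and viewed, on a budget of 10 in all, crops included, one or two more only if the job needs it, and the job is handed in when it is done.

```bash
mkdir -p pics; python3 - <<'E'
from rig import manip
import cv2,numpy as np
for n in ("scene","top"):
    im=manip.get_image(n); cv2.imwrite(f"pics/{n}0.png",im[:,:,::-1]); m=manip.camera_model(n)
    T=np.array(m["camera_from_world"]); print(n,m["fx"],m["cx"],m["cy"],m["dist_coeffs"],(-T[:3,:3].T@T[:3,3]).round(3),T[:3,:3].round(2).tolist())
s=manip.get_state(); print(s)
E
```

```text
scene 537.8156874250573 312.1049054557788 244.2868068054627 [-0.05198288  0.          0.          0.          0.        ] [ 1.036 -0.425  0.966] [[0.49, 0.87, -0.0], [0.71, -0.4, -0.58], [-0.51, 0.29, -0.81]]
top 488.7960244536264 321.0745487407956 237.60427713028668 [-0.08353215  0.          0.          0.          0.        ] [ 0.43  -0.133  1.132] [[-0.01, -1.0, 0.02], [-0.99, 0.0, -0.13], [0.13, -0.02, -0.99]]
{'time': 0.1, 'joints': array([-1.39172687,  0.60002436, -0.00255633,  1.60005961,  0.00173209,
        0.94290951, -0.07978242]), 'dq': array([-0.00058439, -0.00235972,  0.00241521, -0.00346621, -0.00023816,
        0.00027431, -0.00031648]), 'joint_torque': array([ 4.88038277e-03, -7.66549587e+01,  1.50163595e+00, -2.52935976e+01,
       -5.23948856e-02,  1.35360760e-02,  6.81873962e-05]), 'tcp_pos': array([0.18329278, 0.70098432, 0.21785765]), 'orientation': array([ 1.27513160e-01,  9.91836632e-01, -6.97422815e-04, -5.51606722e-05]), 'wrist_force': array([ 0.3487909 , -0.10315342,  0.78634625]), 'wrist_torque': array([-0.04576314,  0.01894192,  0.03018175]), 'width': 0.0929229915972532}
```

View pics/scene0.png

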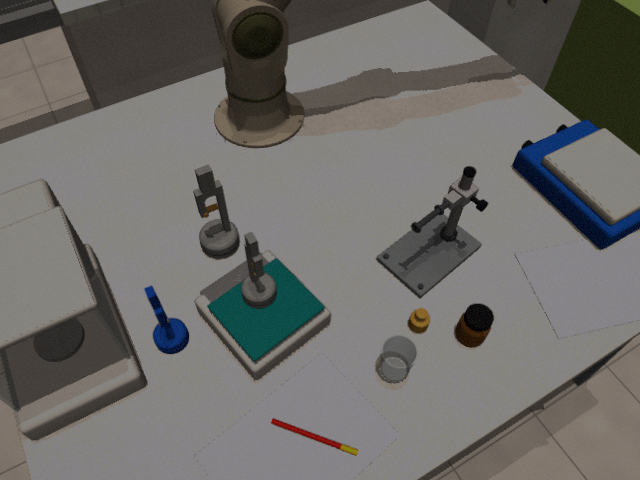

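View pics/top0.png

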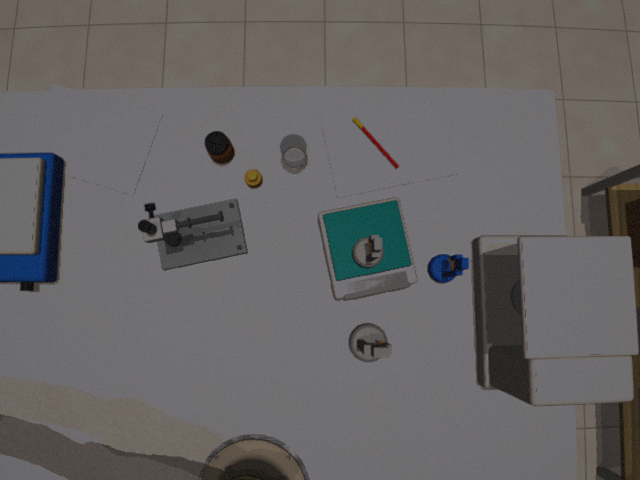

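Candidates for the hook: 
- the large steel hook on the bench, scene (219,237) / top (368,342)
- the steel hook on the pan, scene (259,290) / top (367,252)
- the blue hook, scene (170,335) / top (442,268)

I choose the one on the teal pan, which is the smaller of the steel pair. I'll check it in a close crop, together with the stand.

```bash
cat > h.py <<'E'
import numpy as np,cv2
from rig import manip
def ray(m,p):
    K=np.array([[m["fx"],0,m["cx"]],[0,m["fy"],m["cy"]],[0,0,1.]]);T=np.array(m["camera_from_world"])
    u=cv2.undistortPoints(np.array([[p]],float),K,np.array(m["dist_coeffs"],float))[0,0]
    return -T[:3,:3].T@T[:3,3],T[:3,:3].T@np.array([u[0],u[1],1])
def onz(m,p,z):
    o,d=ray(m,p);return o+d*(z-o[2])/d[2]
def tri(m1,p1,m2,p2):
    o,d=ray(m1,p1);q,e=ray(m2,p2);s=np.linalg.lstsq(np.c_[d,-e],q-o,rcond=None)[0]
    a,b=o+d*s[0],q+e*s[1];return (a+b)/2,np.linalg.norm(a-b)
def proj(m,X):
    K=np.array([[m["fx"],0,m["cx"]],[0,m["fy"],m["cy"]],[0,0,1.]]);T=np.array(m["camera_from_world"])
    return cv2.projectPoints(np.array(X,float).reshape(-1,3),cv2.Rodrigues(T[:3,:3])[0],T[:3,3],K,np.array(m["dist_coeffs"],float))[0][:,0]
E
python3 - <<'E'
import cv2,numpy as np
s=cv2.imread("pics/scene0.png");t=cv2.imread("pics/top0.png")
def c(i,x,y,w,h):
    return cv2.convertScaleAbs(cv2.resize(i[y:y+h,x:x+w],(400,300),interpolation=cv2.INTER_CUBIC),alpha=1.6)
# scene hook 225..305 x 228..318 ; scale noted
m=np.vstack([np.hstack([c(s,205,225,100,75+15-15),c(t,310,190,120,90)]),np.hstack([c(s,370,165,120,90),c(t,135,190,120,90)])])
cv2.imwrite("pics/crop1.png",m)
E
```

```text
(no output)
```

View pics/crop1.png

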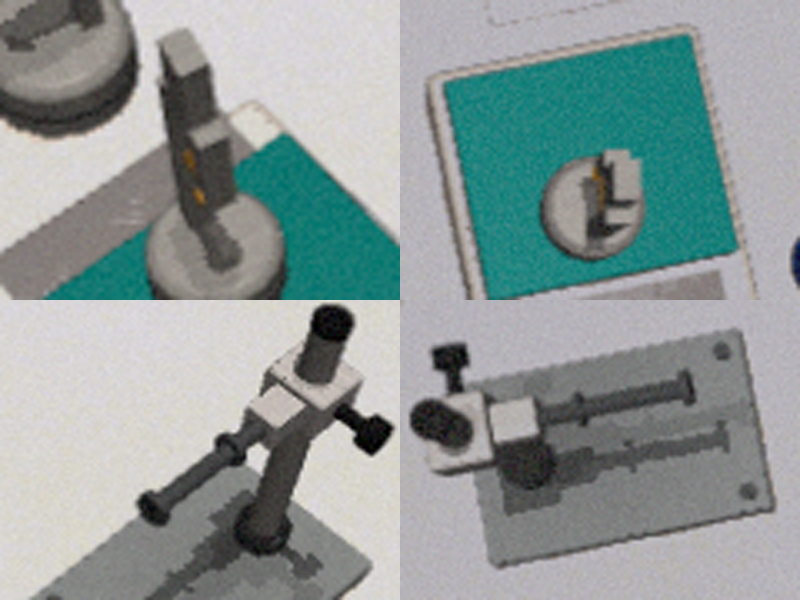

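The crop confirms the choice: a steel hook with a brass latch, standing on the teal pan, its nose towards image-up in the top view (about world +x). The pin's collars are at scene (439,209) and (416,226), and at top (189,222) and (221,216).

```bash
python3 - <<'E'
from h import *
S=manip.camera_model("scene");T=manip.camera_model("top")
a=tri(S,(439,209.1),T,(189.3,222.4));b=tri(S,(415.9,226.5),T,(221.1,216.4));print("collars",a,b)
d=a[0]-b[0];print("yaw y-axis",np.degrees(np.arctan2(-d[0],d[1])),np.linalg.norm(d),(a[0]+b[0])/2)
print("stemtop",tri(S,(251.8,238),T,(378,243.4)),"disk",onz(T,(368.3,251.8),.102))
# disk, scene
print("disk scene",onz(S,(205+215/4,225+243/4),.102))
# plate corners in top at z=.014
for p in [(740,330),(775,510),(497,566)]: print(onz(T,((p[0]-400)/3.333+135,(p[1]-300)/3.333+190),.014).round(4))
print("bighook",onz(T,(368,342),.03),"beaker",onz(T,(293,158),0))
W=manip.camera_model("wrist");C=np.array(W["camera_from_world"]);s=manip.get_state()
print("wristcam",(-C[:3,:3].T@C[:3,3]-s["tcp_pos"]),C[:3,:3].round(2),W["fx"])
# pan mask corners
im=manip.get_image("top");hsv=cv2.cvtColor(im,cv2.COLOR_RGB2HSV);m=cv2.inRange(hsv,(80,80,40),(100,255,255))
c=max(cv2.findContours(m,0,2)[0],key=cv2.contourArea);r=cv2.boxPoints(cv2.minAreaRect(c));print([onz(T,p,.07).round(3) for p in r])
E
```

```text
collars (array([0.5840995 , 0.11121021, 0.16381865]), np.float64(0.0005074583984597885)) (array([0.59614638, 0.04752274, 0.1632313 ]), np.float64(0.0005844330554208424))
yaw y-axis 10.711296569440059 0.06481949432887645 [0.59012294 0.07936648 0.16352498]
stemtop (array([ 0.53039969, -0.2544455 ,  0.25177615]), np.float64(0.0011803931391321037)) disk [ 0.52938495 -0.25473544  0.102     ]
disk scene [ 0.53129875 -0.25503695  0.102     ]
[0.6625 0.0387 0.014 ]
[0.5362 0.0126 0.014 ]
[0.4981 0.204  0.014 ]
bighook [ 0.33442851 -0.25930286  0.03      ] beaker [ 0.76485907 -0.09092328  0.        ]
wristcam [-0.07923696  0.02008594  0.16560343] [[ 0.25  0.97 -0.  ]
 [ 0.92 -0.24  0.3 ]
 [ 0.29 -0.08 -0.96]] 343.78408313327697
[array([ 0.616, -0.159,  0.07 ]), array([ 0.65 , -0.326,  0.07 ]), array([ 0.503, -0.352,  0.07 ]), array([ 0.471, -0.188,  0.07 ])]
```

Estimates:
- **Pin:** (0.590, 0.079), axis z about 0.164, stand yaw about 11°.
- **Hook:** (0.530, -0.2545), nose about +x.

Next I move above the hook.

```bash
python3 -m jog '[[[30,-36,12],-6,0],[[30,-36,12],-6,0],[[30,-36,12],-6,0],[[30,-36,12],-6,0],[[30,-36,12],-6,0],[[30,-36,12],-6,0],[[30,-36,12],-6,0],[[30,-36,12],-6,0],[[30,-36,12],-6,0],[[30,-36,12],-6,0],[[30,-36,0],-5,0],[[30,-36,0],-5,0]]' && python3 -m jog '[[[-1,-49,0],0,0],[[-1,-49,0],0,0],[[-1,-49,0],0,0],[[-1,-49,0],0,0],[[-1,-49,0],0,0],[[-1,-49,0],0,0],[[-1,-49,0],0,0],[[-1,-49,0],0,0],[[-1,-49,0],0,0],[[-1,-49,0],0,0],[[0,-33,0],0,0],[[0,0,0],0,0]]'
python3 - <<'E'
from h import *
s=manip.get_state();W=manip.camera_model("wrist");im=manip.get_image("wrist");cv2.imwrite("pics/w1.png",im[:,:,::-1])
np.save("w1.npy",W,allow_pickle=True)
print(s["time"],s["tcp_pos"],s["orientation"],s["joints"].round(2))
for yaw in (0,11): 
    c,q=np.cos(np.radians(yaw)),np.sin(np.radians(yaw))
    print(yaw,[proj(W,[.530+c*x,-.2545+q*x,z])[0].round() for x,z in ((-.021,.212),(.021,.212),(0,.252))])
E
```

```text
time: 1.35
tcp_pos: [0.5444, 0.2679, 0.3391]
orientation: [0.675, 0.738, 0.0, 0.0]
wrist_force: [0.5, 0.5, 0.4]
width: 0.0933
time: 2.55
tcp_pos: [0.532, -0.2589, 0.3387]
orientation: [0.676, 0.737, -0.001, 0.001]
wrist_force: [-0.1, 0.1, -0.2]
width: 0.093
2.55 [ 0.53200858 -0.25892637  0.33870437] [ 0.67592838  0.7369662  -0.00101755  0.00077809] [-0.04  0.35  0.56  1.79 -0.21  1.06  0.68]
0 [array([292., 222.]), array([339., 226.]), array([315., 237.])]
11 [array([292., 227.]), array([339., 222.]), array([315., 237.])]
```

View pics/w1.png

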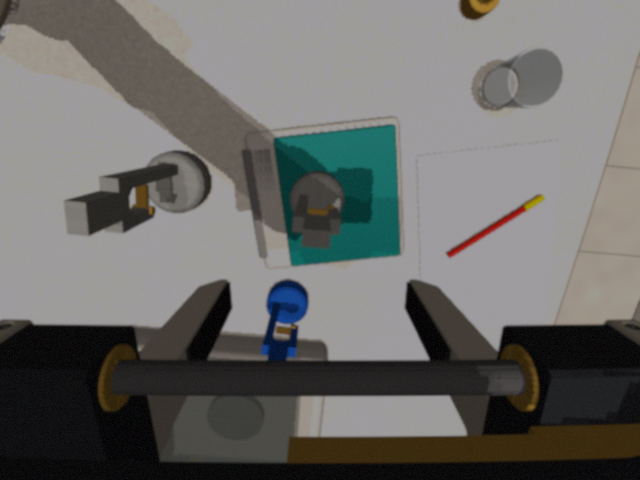

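The hook stands at (318,215), its stem top at (317,240). The blue hook is at (287,300), under the left side of the gripper. I'll crop in to get the yaw.

```bash
python3 - <<'E'
import cv2
im=cv2.imread("pics/w1.png")[160:265,265:375]
cv2.imwrite("pics/w1c.png",cv2.convertScaleAbs(cv2.resize(im,None,fx=5.7,fy=5.7,interpolation=cv2.INTER_CUBIC),alpha=2))
E
```

```text
(no output)
```

View pics/w1c.png

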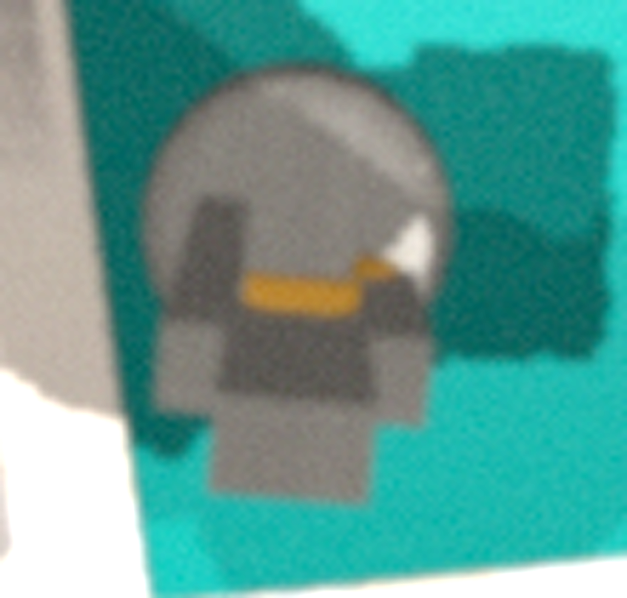

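The crop shows the nose on the image right (the brass latch runs to it) and the limb on the left. Stem top corners in the crop: (212,490), (368,503), (220,395), (378,405). Bridge back corners: (165,320), (435,340).

```bash
python3 - <<'E'
from h import *
W=np.load("w1.npy",allow_pickle=True).item()
g=lambda p,z:onz(W,(p[0]/5.7+265-.4,p[1]/5.7+160-.4),z)
P=[g(p,.252) for p in ((212,490),(368,503),(220,395),(378,405))];print(np.mean(P,0))
B=[g(p,.212) for p in ((165,320),(435,340),(155,410),(425,425))];print(np.mean(B,0))
for a,b in ((P[0],P[1]),(P[2],P[3]),(B[0],B[1]),(B[2],B[3])): d=b-a;print(np.degrees(np.arctan2(d[1],d[0])),np.linalg.norm(d))
print(proj(W,[.530,-.2545,.102]))
E
```

```text
[ 0.53081997 -0.25509134  0.252     ]
[ 0.53074022 -0.25542924  0.212     ]
-0.011098365040413713 0.021247331448210786
1.2496711339905118 0.021159868436420547
0.657287587306583 0.04147726420689378
1.6990594711075602 0.04199224337351317
[[316.26639259 200.35246126]]
```

```bash
python3 -m jog '[[[-1,4,-20],-4,0],[[0,0,-40],0,0],[[0,0,-40],0,0],[[0,0,-18],0,0],[[0,0,-4],0,0],[[0,0,0],0,0],[[0,0,0],0,0]]'; python3 -m jog '[[[0,0,0],0,1],[[0,0,0],0,1],[[0,0,0],0,1],[[0,0,0],0,1],[[0,0,0],0,1],[[0,0,0],0,1],[[0,0,0],0,1],[[0,0,0],0,1]]'
```

```text
time: 3.3
tcp_pos: [0.5332, -0.2493, 0.2178]
orientation: [0.698, 0.716, 0.0, 0.001]
wrist_force: [0.6, -0.3, 0.3]
width: 0.0928
time: 4.1
tcp_pos: [0.5325, -0.2496, 0.2166]
orientation: [0.699, 0.715, -0.0, 0.0]
wrist_force: [0.6, 0.4, 0.7]
width: 0.0334
```

The pads sit 5 mm off in y. I'll recentre before they close.

```bash
python3 -m jog '[[[-2,-6,-1],0,0.5],[[0,0,0],0,0.5],[[0,0,0],0,0.5]]'
```

```text
time: 4.4
tcp_pos: [0.5302, -0.2559, 0.2156]
orientation: [0.699, 0.715, -0.0, -0.0]
wrist_force: [-0.1, -0.0, -0.3]
width: 0.0463
```

```bash
python3 -m jog '[[[0,0,0],0,1],[[0,0,0],0,1],[[0,0,0],0,1],[[0,0,0],0,1],[[0,0,0],0,1],[[0,0,0],0,1],[[0,0,0],0,1],[[0,0,0],0,1]]'; python3 -m jog '[[[0,0,5],0,1],[[0,0,10],0,1],[[0,0,10],0,1],[[0,0,0],0,1],[[0,0,0],0,1]]'
```

```text
time: 5.2
tcp_pos: [0.5303, -0.2556, 0.2156]
orientation: [0.699, 0.715, -0.0, -0.0]
wrist_force: [-0.9, -0.4, -0.4]
width: 0.0217
time: 5.7
tcp_pos: [0.5306, -0.2555, 0.241]
orientation: [0.699, 0.715, 0.0, 0.0]
wrist_force: [-0.1, 0.4, -5.4]
width: 0.0221
```

Lifted, with about 5.4 N on the wrist. Now I carry it to the -x side of the pin and turn to the stand's yaw.

```bash
python3 -m jog '[[[-1,15,7],1,1],[[-1,35,7],1,1],[[-1,40,0],1,1],[[-1,40,0],1,1],[[-1,40,0],1,1],[[-1,40,0],1,1],[[-1,40,0],1,1],[[-1,35,0],1,1],[[-1,25,-3],1,1],[[0,11,-4],1,1],[[0,0,0],0,1],[[0,0,0],0,1]]'
python3 - <<'E'
from h import *
s=manip.get_state();print(s["time"],s["tcp_pos"],s["orientation"],s["wrist_force"],s["wrist_torque"])
ims=[]
for n in ("scene","top","wrist"):
    im=manip.get_image(n)[:,:,::-1];cv2.imwrite(f"pics/{n}2.png",im);ims.append(im)
c=lambda i,x,y,w,h:cv2.convertScaleAbs(cv2.resize(i[y:y+h,x:x+w],(400,300),interpolation=cv2.INTER_CUBIC),alpha=1.6)
cv2.imwrite("pics/m2.png",np.vstack([np.hstack([c(ims[0],340,120,160,120),c(ims[1],140,150,160,120)]),np.hstack([c(ims[2],0,0,640,480),c(ims[2],220,120,240,180)])]))
E
```

```text
time: 6.9
tcp_pos: [0.5212, 0.0644, 0.2476]
orientation: [0.634, 0.773, -0.0, 0.0]
wrist_force: [0.9, -0.2, -4.5]
width: 0.0219
6.9 [0.52121402 0.06439509 0.24759597] [ 6.34033387e-01  7.73305551e-01 -4.17543725e-04  1.18768050e-04] [ 0.86121719 -0.15813582 -4.51386127] [-0.14123631  0.02308987 -0.035391  ]
```

View pics/m2.png

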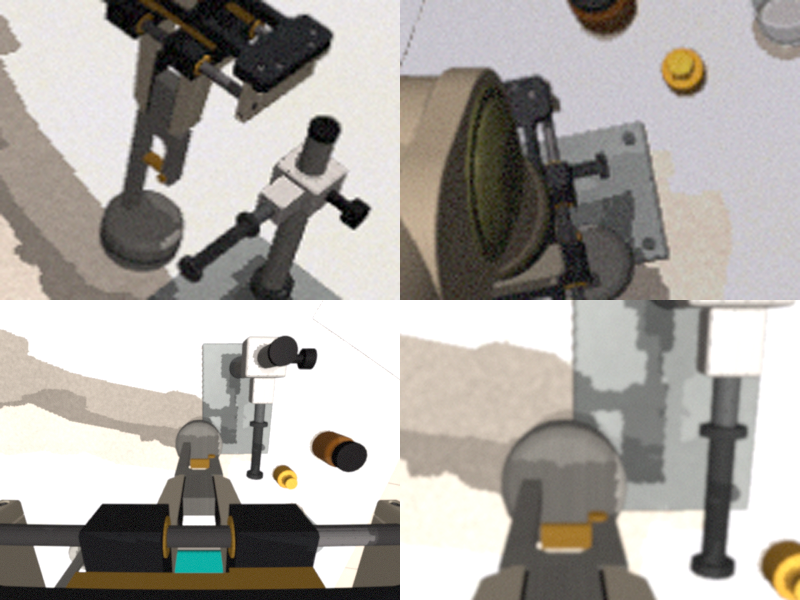

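The montage shows the hook held upright beside the pin with its nose facing it. The gap lies level with the pin. Wrist collars are at (407,279) and (413,199); scene collars at (416,227) and (439,209). I'll refine the pin position from these.

```bash
python3 - <<'E'
from h import *
S=manip.camera_model("scene");W=manip.camera_model("wrist")
a=tri(S,(438.8,208.8),W,(413.2,198.6));b=tri(S,(416,227.2),W,(407.2,279));print(a,b)
d=a[0]-b[0];print(np.degrees(np.arctan2(-d[0],d[1])),np.linalg.norm(d));m=(a[0]+b[0])/2
s=manip.get_state();q=s["orientation"];y=np.degrees(np.arctan2(2*q[1]**2-1,2*q[0]*q[1]));print("jaw",y)
t=s["tcp_pos"];yr=np.radians(11);ex=np.array([np.cos(yr),np.sin(yr),0]);ey=np.array([-ex[1],ex[0],0])
for P in (m,np.array([.5901,.0794,.1635])): print(P,"stand-frame delta",(P-t)@ex,(P-t)@ey)
E
```

```text
(array([0.58351122, 0.11197829, 0.16366081]), np.float64(0.0006961567056297513)) (array([0.59716859, 0.04825868, 0.16164025]), np.float64(0.0009523066530553638))
12.097482349367835 0.06519812015512462
jaw 11.20245190937557
[0.5903399  0.08011848 0.16265053] stand-frame delta 0.07064517559016509 0.002878358749088319
[0.5901 0.0794 0.1635] stand-frame delta 0.07027258654623184 0.002218851309163346
```

```bash
python3 -m jog '[[[6,1,0],0,1],[[12,3,0],0,1],[[15,3,0],0,1],[[15,3,0],0,1],[[12,3,0],0,1],[[7,2,0],0,1],[[2,0.5,0],0,1],[[0,0,0],0,1],[[0,0,0],0,1]]'
python3 - <<'E'
from h import *
s=manip.get_state();print(s["time"],s["tcp_pos"],s["wrist_force"])
ims=[manip.get_image(n)[:,:,::-1] for n in ("scene","wrist")]
c=lambda i,x,y,w,h:cv2.convertScaleAbs(cv2.resize(i[y:y+h,x:x+w],(400,300),interpolation=cv2.INTER_CUBIC),alpha=1.6)
cv2.imwrite("pics/m3.png",np.hstack([c(ims[0],370,140,120,90),c(ims[1],220,120,240,180)]))
E
```

```text
time: 7.95
tcp_pos: [0.5898, 0.0807, 0.2475]
orientation: [0.634, 0.773, -0.0, -0.0]
wrist_force: [-0.0, -0.8, -5.9]
width: 0.022
7.95 [0.58983503 0.0806763  0.247536  ] [-0.02062687 -0.76578731 -5.87311922]
```

View pics/m3.png

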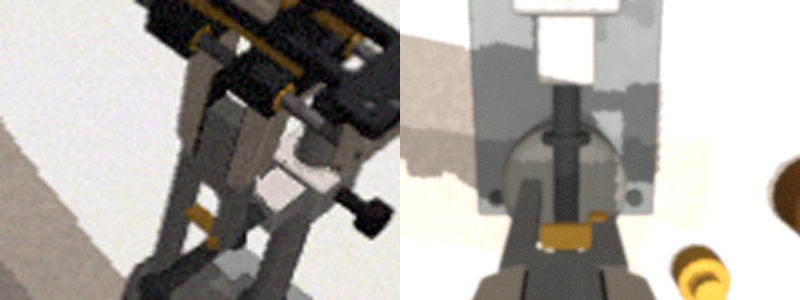

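The pin lies centred under the throat, so I can lower.

```bash
python3 -m jog '[[[0,0,-6],0,1],[[0,0,-10],0,1],[[0,0,-6],0,1],[[0,0,-3],0,1],[[0,0,0],0,1]]'; python3 -m jog '[[[0,0,-3],0,1],[[0,0,-3],0,1],[[0,0,-2],0,1],[[0,0,0],0,1]]'; python3 -m jog '[[[0,0,-3],0,1],[[0,0,-3],0,1],[[0,0,-2],0,1],[[0,0,0],0,1]]'
```

```text
time: 8.55
tcp_pos: [0.5901, 0.0809, 0.2219]
orientation: [0.634, 0.774, -0.001, -0.0]
wrist_force: [-0.7, -0.1, -5.2]
width: 0.0218
time: 8.95
tcp_pos: [0.5909, 0.0809, 0.215]
orientation: [0.634, 0.773, 0.0, 0.0]
wrist_force: [0.0, 0.7, 0.2]
width: 0.0218
time: 9.35
tcp_pos: [0.5917, 0.0811, 0.2069]
orientation: [0.634, 0.774, 0.001, 0.001]
wrist_force: [3.6, 0.3, 3.1]
width: 0.0216
```

```bash
python3 -m jog '[[[0,0,-3],0,1],[[0,0,-3],0,1],[[0,0,-2],0,1],[[0,0,0],0,1]]'; python3 -m jog '[[[0,0,-3],0,1],[[0,0,-2],0,1],[[0,0,-2],0,1],[[0,0,0],0,1]]'
```

```text
time: 9.75
tcp_pos: [0.5908, 0.081, 0.1981]
orientation: [0.634, 0.774, 0.0, 0.0]
wrist_force: [4.9, 0.7, -1.6]
width: 0.0218
time: 10.15
tcp_pos: [0.5904, 0.0809, 0.1911]
orientation: [0.634, 0.774, -0.0, -0.0]
wrist_force: [6.1, 1.0, -3.9]
width: 0.0219
```

```bash
python3 -m jog '[[[0,0,-2],0,1],[[0,0,-1],0,1],[[0,0,0],0,1]]'; python3 -m jog '[[[0,0,-1],0,1],[[0,0,-1],0,1],[[0,0,0],0,1]]'
```

```text
time: 10.45
tcp_pos: [0.59, 0.0809, 0.188]
orientation: [0.634, 0.774, -0.0, -0.0]
wrist_force: [5.4, 1.1, -5.8]
width: 0.0216
time: 10.75
tcp_pos: [0.5884, 0.0806, 0.1857]
orientation: [0.634, 0.774, -0.002, -0.001]
wrist_force: [-1.0, 1.2, -5.5]
width: 0.022
```

The side force vanished at about 0.186, so the latch has flipped. Home should be about 6 mm lower.

```bash
python3 -m jog '[[[0,0,-2],0,1],[[0,0,-1],0,1],[[0,0,0],0,1]]'; python3 -m jog '[[[0,0,-1],0,1],[[0,0,0],0,1]]';python3 -m jog '[[[0,0,-1],0,1],[[0,0,0],0,1]]'
```

```text
time: 11.05
tcp_pos: [0.5897, 0.0808, 0.1832]
orientation: [0.634, 0.774, -0.001, -0.001]
wrist_force: [0.3, -1.0, -5.1]
width: 0.0217
time: 11.25
tcp_pos: [0.5902, 0.0809, 0.1825]
orientation: [0.634, 0.774, -0.0, -0.0]
wrist_force: [-0.4, -0.4, -5.1]
width: 0.0219
time: 11.45
tcp_pos: [0.5905, 0.0809, 0.1817]
orientation: [0.634, 0.774, 0.0, 0.0]
wrist_force: [-1.1, -0.1, -3.1]
width: 0.0216
```

```bash
python3 -m jog '[[[0,0,-0.7],0,1],[[0,0,0],0,1]]'; python3 -m jog '[[[0,0,-0.6],0,1],[[0,0,0],0,1]]'
```

```text
time: 11.65
tcp_pos: [0.5905, 0.0809, 0.1812]
orientation: [0.634, 0.774, 0.0, 0.0]
wrist_force: [-2.4, -0.4, -0.3]
width: 0.0219
time: 11.85
tcp_pos: [0.5905, 0.0809, 0.1808]
orientation: [0.634, 0.774, 0.0, 0.0]
wrist_force: [-2.6, -0.7, 3.4]
width: 0.0215
```

The pin is seated, with about 9 N on the stand. Now the proof pull upward.

```bash
python3 -m jog '[[[0,0,3],0,1],[[0,0,6],0,1],[[0,0,5],0,1],[[0,0,3],0,1],[[0,0,0],0,1]]'; python3 -m jog '[[[0,0,1],0,1],[[0,0,0],0,1]]';python3 -m jog '[[[0,0,1],0,1],[[0,0,0],0,1]]'; python3 -m jog '[[[0,0,1],0,1],[[0,0,0],0,1]]'
```

```text
time: 12.35
tcp_pos: [0.5907, 0.081, 0.1978]
orientation: [0.634, 0.774, 0.0, 0.0]
wrist_force: [-0.2, -0.0, -5.2]
width: 0.0217
time: 12.55
tcp_pos: [0.5904, 0.0809, 0.1983]
orientation: [0.634, 0.774, -0.0, -0.0]
wrist_force: [0.8, 0.3, -5.7]
width: 0.0217
time: 12.75
tcp_pos: [0.5904, 0.0809, 0.1993]
orientation: [0.634, 0.774, -0.0, 0.0]
wrist_force: [-0.6, 1.0, -5.6]
width: 0.0217
time: 12.95
tcp_pos: [0.5905, 0.0809, 0.2004]
orientation: [0.634, 0.774, -0.0, 0.0]
wrist_force: [-0.7, -0.5, -5.7]
width: 0.0218
```

```bash
python3 -m jog '[[[0,0,0.7],0,1],[[0,0,0],0,1]]';python3 -m jog '[[[0,0,0.7],0,1],[[0,0,0],0,1]]'; python3 -m jog '[[[0,0,0.5],0,1],[[0,0,0],0,1]]'
```

```text
time: 13.15
tcp_pos: [0.5905, 0.0809, 0.2011]
orientation: [0.634, 0.774, 0.0, 0.0]
wrist_force: [-0.5, 0.1, -5.3]
width: 0.0222
time: 13.35
tcp_pos: [0.5905, 0.0809, 0.2018]
orientation: [0.634, 0.774, 0.0, 0.0]
wrist_force: [-0.0, 0.2, -4.6]
width: 0.0218
time: 13.55
tcp_pos: [0.5904, 0.0809, 0.2022]
orientation: [0.634, 0.774, -0.0, 0.0]
wrist_force: [0.2, 0.0, -6.1]
width: 0.0219
```

```bash
python3 -m jog '[[[0,0,0.6],0,1],[[0,0,0],0,1]]';python3 -m jog '[[[0,0,0.6],0,1],[[0,0,0],0,1]]'
```

```text
time: 13.75
tcp_pos: [0.5904, 0.0809, 0.2026]
orientation: [0.634, 0.774, -0.0, -0.0]
wrist_force: [1.9, -0.0, -9.7]
width: 0.0218
time: 13.95
tcp_pos: [0.5903, 0.081, 0.2031]
orientation: [0.634, 0.774, -0.0, -0.0]
wrist_force: [1.6, -0.2, -13.3]
width: 0.0217
```

The latch holds about 8 N of pull at 21 mm rise. Now I lower back to the seat.

```bash
python3 -m jog '[[[0,0,-4],0,1],[[0,0,-6],0,1],[[0,0,-5],0,1],[[0,0,-4],0,1],[[0,0,-1.5],0,1],[[0,0,0],0,1],[[0,0,0],0,1]]';python3 -m jog '[[[-0.3,0,-0.7],0,1],[[0,0,0],0,1]]';python3 -m jog '[[[-0.3,0,-0.5],0,1],[[0,0,0],0,1]]'
```

```text
time: 14.65
tcp_pos: [0.5906, 0.0809, 0.183]
orientation: [0.634, 0.774, 0.0, 0.0]
wrist_force: [0.5, 0.3, -5.3]
width: 0.0217
time: 14.85
tcp_pos: [0.5901, 0.0809, 0.1823]
orientation: [0.634, 0.774, 0.0, 0.0]
wrist_force: [-0.1, -0.1, -4.9]
width: 0.0215
time: 15.05
tcp_pos: [0.59, 0.0809, 0.1818]
orientation: [0.634, 0.774, 0.0, 0.0]
wrist_force: [-0.1, 0.4, -3.7]
width: 0.0217
```

```bash
python3 -m jog '[[[0,0,-0.7],0,1],[[0,0,0],0,1]]'; python3 -m jog '[[[0,0,0],0,0.85],[[0,0,0],0,0.7],[[0,0,0],0,0.5],[[0,0,0],0,0.3],[[0,0,0],0,0.1],[[0,0,0],0,0],[[0,0,0],0,0],[[0,0,0],0,0]]'; python3 -m jog '[[[0,0,5],0,0],[[0,0,10],0,0],[[0,0,15],0,0],[[0,0,20],0,0],[[0,0,25],0,0],[[0,0,25],0,0],[[-10,-10,20],0,0],[[-30,-20,0],0,0],[[-40,-20,0],0,0],[[-40,-20,0],0,0],[[0,0,0],0,0],[[0,0,0],0,0]]'
python3 - <<'E'
from h import *
s=manip.get_state();print(s["time"],s["tcp_pos"],s["wrist_force"])
ims=[manip.get_image(n)[:,:,::-1] for n in ("scene","wrist","top")]
c=lambda i,x,y,w,h:cv2.convertScaleAbs(cv2.resize(i[y:y+h,x:x+w],(400,300),interpolation=cv2.INTER_CUBIC),alpha=1.6)
cv2.imwrite("pics/m4.png",np.vstack([np.hstack([c(ims[0],370,150,120,90),c(ims[1],0,0,640,480)]),np.hstack([c(ims[2],140,150,160,120),c(ims[0],320,120,320,240)])]))
E
```

```text
time: 15.25
tcp_pos: [0.59, 0.0809, 0.1813]
orientation: [0.634, 0.774, 0.0, 0.0]
wrist_force: [-1.2, 0.2, -1.2]
width: 0.0217
time: 16.05
tcp_pos: [0.5899, 0.0809, 0.181]
orientation: [0.634, 0.774, -0.0, 0.0]
wrist_force: [0.1, -0.2, -0.5]
width: 0.0713
time: 17.25
tcp_pos: [0.4698, 0.0107, 0.3022]
orientation: [0.634, 0.773, 0.001, 0.0]
wrist_force: [0.5, -0.1, 0.3]
width: 0.0928
17.25 [0.46980942 0.01071039 0.30223868] [ 0.47946216 -0.07350848  0.28858367]
```

View pics/m4.png

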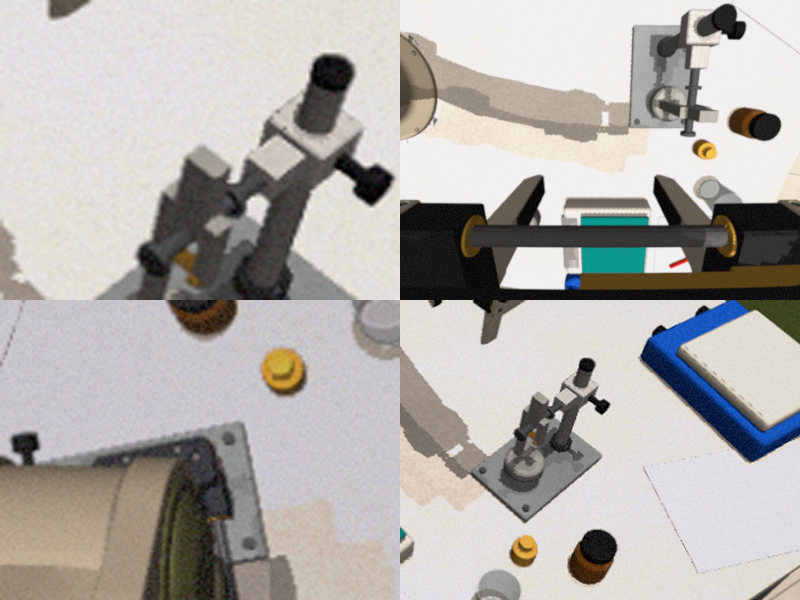

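The hook hangs upright on the pin with the brass latch below it. The gripper is clear, and the jar, beaker and brass weight look undisturbed. I'll let any swing die out, check that it is still, and hand in.

```bash
python3 -m jog '[[[0,0,0],0,0],[[0,0,0],0,0],[[0,0,0],0,0],[[0,0,0],0,0],[[0,0,0],0,0],[[0,0,0],0,0],[[0,0,0],0,0],[[0,0,0],0,0],[[0,0,0],0,0],[[0,0,0],0,0],[[0,0,0],0,0],[[0,0,0],0,0]]'
python3 - <<'E'
from h import *
I=[manip.get_image("scene")[180:340,380:480].astype(float) for _ in range(8)]
print([round(np.abs(i-I[0]).mean(),2) for i in I[1:]])
a=cv2.imread("pics/scene0.png")[:,:,::-1].astype(float);b=manip.get_image("scene").astype(float)
for n,(x,y,w,h) in dict(beaker=(375,335,45,50),jar=(455,300,40,50),plain=(405,305,30,30),bare=(520,420,40,40)).items(): print(n,np.abs(a-b)[y:y+h,x:x+w].mean().round(2))
print(manip.hand_in())
E
```

```text
time: 18.6
tcp_pos: [0.4698, 0.0109, 0.301]
orientation: [0.634, 0.774, -0.0, 0.0]
wrist_force: [0.5, 0.0, -0.2]
width: 0.0931
[np.float64(2.18), np.float64(2.18), np.float64(2.18), np.float64(2.16), np.float64(2.18), np.float64(2.2), np.float64(2.2)]
beaker 5.06
jar 5.37
plain 5.27
bare 5.13
the job is handed in; nothing more can be done
None
```

The check weight now hangs freely from the load cell's pin with its latch shut. I handed the job in at about 19 s of the 64 s.

- **Fitting:** I took the smaller steel hook from the pan, brought it in from the stand's -x side and pushed it down over the pin. The latch resisted with about 8 N vertically, and up to about 6 N sideways while the pin passed it. The sideways force dropped to nothing where the latch should flip, about 5 mm short of home.
- **Seating:** I pressed on until the stand took about 9 N, the weight's own 5 N included.
- **Proof pull:** the latch bore on the pin after about a 21 mm rise and held about 8 N of pull. Every stand load I read stayed below about 10 N, against the 20 N limit. The force was read only at the end of each move, not in between.
- **Last checks:** after I lowered the weight, released it and backed off, the picture showed it hanging upright with the latch under the pin. Repeated pictures differed only by image noise, so it was still. The beaker, jar and brass weight regions differed from the first picture no more than a bare patch of bench did.

The cameras put the pin at z about 0.163, while contact at the seat suggested about 0.160. This did not affect the fit. No check failed.

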